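# Pin the binder bracket in line on the sewing bed

## Robot

A 7-joint arm with a two-finger parallel gripper is mounted at the origin on the work surface. World frame = base frame: x ahead of the robot, y to its left, z up, the work surface at z = 0. Lengths are in mm, angles in rad, forces in N, time in s.
With the tool pointing down it reaches from about 350 to 900 mm from the base axis. Payload 8.1 kg.
Tool frame: the origin (TCP) lies midway between the tips of the shut fingers; the grasp point (between the pads) lies 19 mm behind it; z points along the fingers, y is the line along which they close (so a half turn about z gives the same grasp; the last joint's range is limited). The gripper opens to 85 mm and grips with 20 to 120 N. Pads are 22 mm wide; open, the fingers measure 114 mm over their backs; the gripper's body (76 mm by 85 mm) begins 54 mm behind the grasp point. The pads swing forward as they close: fully open they stand 13 mm farther back than shut.
Start: joints at [1.212, 0.434, 0.025, 1.573, -0.012, 1.134, -0.075], TCP at [158.112, -604.684, 205.923] pointing down, gripper open.
Joint ranges: [-2.62, 2.62], [-0.44, 2.09], [-1.27, 1.32], [0.08, 2.57], [-1.32, 4.46], [0.12, 2], [-2.74, 2.74]. Speed limits (rad/s): [2.22, 2.22, 3.01, 3.01, 3.14, 3.14, 3.14].

## Interface

Orientations are given as a rotation vector (axis times angle).
In Python, from plant import bot gives the robot as it stands.
- The arm moves only by the tool carry_out, never from a script. Its argument "commands" is a list that holds one entry, the list of rows, each a list of 6 numbers: the shift along the tool's x, y, z in shares of 0.8 m (1.0 is 0.8 m), then the turn, a rotation vector about the tool's x, y, z in shares of pi/2 rad (1.0 is pi/2 rad). A call has 1 to 20 rows; each row is the pose to reach, as a shift and turn from the pose commanded when the call began, along the tool's axes at that moment; what a row does not reach only later rows make up. A row lasts 1/10 s, in which the tool goes at most 50 mm and 8.59 degrees, less where a joint would pass 70% of its speed; a pose out of reach is approached as far as the arm can. No shift or turn number may pass 1 either way. A call with a gripper value outside its range is refused whole. "hand" is the finger opening in m, from 0 to 0.0854, set as the call begins (left out, the last holds). The fingers move at their own pace and stop on an object; "squeeze" is the grip in N (left out, the last holds). Time passes only in rows, so rows that repeat a pose let the fingers close. It gives the time, the measured TCP pose, the force, the opening and the grip force at its end, in the units of the state.
- bot.read_state(): the state, without advancing time (a new reading comes with each control period).
- bot.grab_frame(name): name is "scene" or "top" or "wrist"; returns a dict with "color" (420x560x3 uint8, blue, green, red), "depth" (420x560 float32, mm along the optical axis (not along the pixel's ray), 0 where there is no reading), "mtx" (3x3 intrinsics, pixels), "T" (4x4, takes a point from camera to world coordinates); the wrist camera has in their place "hand_eye" (4x4, takes a point from camera to tool coordinates, whose origin is the TCP and whose axes are the flange's). Camera axes: x right, y up, looking along -z (the intrinsics and any distortion apply to the point x, -y, -z); pixel columns grow to the right and rows downward; lengths in mm; the calibration is good to about 2 mm. A picture is of the moment at which its call begins: read the wrist's pose just before it.
- bot.job_done(): hands the job in; it is judged then, once.
The state is a dict: "time_s": time; "joints": joint angles; "qd": joint speeds; "effort": joint torques, N m; "tool_pos": TCP position; "tcp_rot": TCP orientation; "ft_force": force on the tool from outside, world axes, zero at the start; "ft_torque": the same for the moment, N m; "width": opening from 0.0 (shut) to 1.0 (fully open); "gripper_force": force on a finger pad.
Only numpy, scipy, OpenCV 4.12 (cv2) and the standard library are available. Lean on these libraries where they do the work, as an engineer would, in place of code of your own. Each camera call takes 0.05 s, during which the arm holds its last target. There are 200 camera calls.

## Task

Slide the binder bracket along its rails by the blue tab until its hole lies over the bed hole, then take the red-handled tapered pin from its wooden stand and feel its tip into the loose brass plate hidden underneath, drawing the stacked holes into line and pressing the pin fully home, its shoulder flush on the bracket; then let go. Never force the pin (30 N at the very most, so keep well below it) and leave the other things on the bench where they are.

Things in the scene. Friction and masses are not known exactly. Their poses are not given: they have to be found in the camera images.
- bed: binder bed, a fixed hollow stand 160 (x) by 240 (y) mm, red end walls, dark steel bed plate, two bright rails along its y carrying the bracket. Origin: centre of its underside on the table, directly below the bed hole (diameter 16.5, upper mouth 59 mm and lower mouth 52 mm above the table; hollow beneath, down to the table).
- float_level (a point): fixed point on the bed hole's axis, 70 mm above the table, at the top face of the hidden brass float plate (5 mm thick, hole diameter 16.5, 6 mm free gap below, 1 mm above). The plate's pose is NOT given: its hole starts 10.2 to 11.2 mm off this axis in any direction. It slides only along the line through the axis, with 4 N friction. Seen or felt through the bracket hole.
- stack_top (a point): point on the bed hole's vertical axis at the height of the bracket's top face (76 mm above the table); its axes are the bed's
- bracket (a joint): slide of the binder bracket along the bed's +y, m; 0 = bracket hole exactly over the bed hole; starts at 0.030 to 0.055; can go from -0.020 to 0.060; slides with about 3 N friction and stays where it is left
- bracket_hole (a point): centre of the bracket's hole (diameter 20, through the 5 mm thick steel plate of 140 by 120 mm), at the plate's top face, 76 mm above the table
- bracket_tab (a point): grip point on the bracket's upright blue tab (26 mm along bed x, 12 mm thick along bed y, top 37 mm above the table-facing underside of the plate, that is 108 mm above the table); the point is 52 mm along the bed's +y from the bracket hole and 97 mm above the table, 11 mm under the tab's top
- pin: loose tapered alignment pin, 150 g, standing upright in the hole of the wooden stand. Origin: centre of its flat tip, z up its axis. Tip diameter 4, growing evenly to 15 at 40 mm above the tip, then straight 15 mm shank up to the shoulder at 64 mm, flange of diameter 26 from 64 to 69 mm, red square grip 18 by 18 mm from 69 to 111 mm (flats along its x and y)
- pin_shoulder (a point): on the pin's axis at the underside of its flange, 64 mm above the tip
- pin_grip (a point): on the pin's axis, 92 mm above the tip, the middle of the red grip
- pin_stand: fixed light wooden block 70 by 70 by 76 mm high, with an upright through hole of diameter 21 at its centre; the pin hangs in it with its flange on the top face, tip 12 mm above the table. Origin: centre of the underside
- tray: fixed green open tray 80 by 80 by 30 mm holding one spool; leave alone. Origin: centre of the underside
- spool_white: bystander: yellow thread spool with white ends, diameter 32, 40 mm high, in the tray; origin under its centre
- spool_red: bystander: red thread spool, diameter 32, 40 mm high; origin under its centre
- spool_blue: bystander: blue thread spool, diameter 32, 40 mm high; origin under its centre
- oil_bottle: bystander: small oil bottle, diameter 40, 110 mm high; origin under its centre
- screwdriver: bystander: screwdriver lying on the table, 150 mm long along its x
- snips: bystander: blue-handled thread snips lying on the table, 120 mm long along its x
- dish: bystander: white dish, diameter 90, 30 mm high; origin under its centre
Mind the look-alikes: they are no part of the job. Leave any black, green or pink look-alike of the pin alone.

How it is judged:
By the outcome, as a careful person would: the job done as asked, in the order asked, and still so for the second after the job is handed in, with the robot touching nothing.
It also fails if it takes over 72 s, if anything falls off the work surface, if the arm or the gripper's body presses on something with over 40 N, if the wrist force passes 120 N, or if a joint passes its speed limit or range.

## Working session

There is one attempt and no reset: what is moved stays moved. The work goes in short steps, Python scripts to look and compute and a tool call to move; the robot and the scene stay as the last step left them, time stands still between calls to the robot, and variables do not carry over. Pictures are saved under pics/ and viewed, at most 10 in all, crops included, and the job is handed in when it is done.

Besides the shell and the picture viewer there is one more tool, called as name(argument=value, ...), one argument or row to a line, values as JSON. carry_out: Moves the arm, as the interface text tells. Its arguments: {"type":"object","properties":{"commands":{"type":"array"},"hand":{"type":"number"},"squeeze":{"type":"number"}},"required":["commands"]}

```bash
ls; mkdir -p pics
python3 - <<'E'
from plant import bot
import cv2,numpy as np
s=bot.read_state();print({k:np.round(v,3).tolist() for k,v in s.items()})
for n in("top","scene"):
    f=bot.grab_frame(n);cv2.imwrite(f"pics/{n}0.png",f["color"]);np.savez(f"{n}0.npz",**f);print(n,f["mtx"].round(1).tolist(),f["T"].round(3).tolist())
E
```

```text
pics
{'time_s': 0.0, 'joints': [1.212, 0.435, 0.025, 1.574, -0.012, 1.134, -0.075], 'qd': [0.001, -0.0, -0.0, -0.0, 0.001, -0.001, -0.0], 'effort': [-0.002, -67.048, 1.024, -31.621, 0.016, 0.013, 0.0], 'tool_pos': [157.945, -604.141, 205.126], 'tcp_rot': [-3.114, -0.4, 0.001], 'ft_force': [0.421, 0.166, -0.194], 'ft_torque': [0.037, -0.007, -0.036], 'gripper_force': 0.0, 'width': 1.003}
top [[452.2, 0.0, 282.7], [0.0, 452.2, 205.7], [0.0, 0.0, 1.0]] [[-0.028, 0.998, -0.047, 537.672], [-0.999, -0.026, 0.029, 19.062], [0.027, 0.048, 0.998, 998.323], [0.0, 0.0, 0.0, 1.0]]
scene [[519.6, 0.0, 280.4], [0.0, 519.6, 202.3], [0.0, 0.0, 1.0]] [[0.446, -0.594, 0.67, 1397.838], [0.895, 0.291, -0.338, -398.442], [0.006, 0.75, 0.661, 897.033], [0.0, 0.0, 0.0, 1.0]]
```

View pics/top0.png

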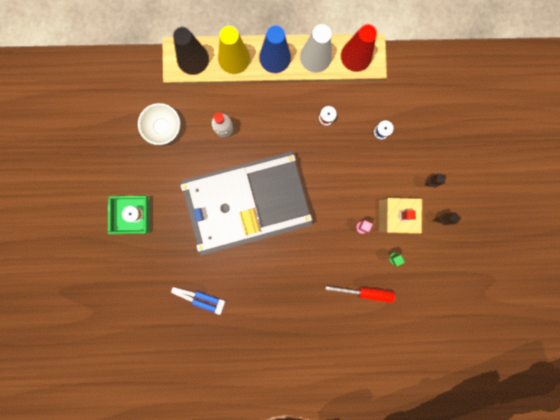

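View pics/scene0.png

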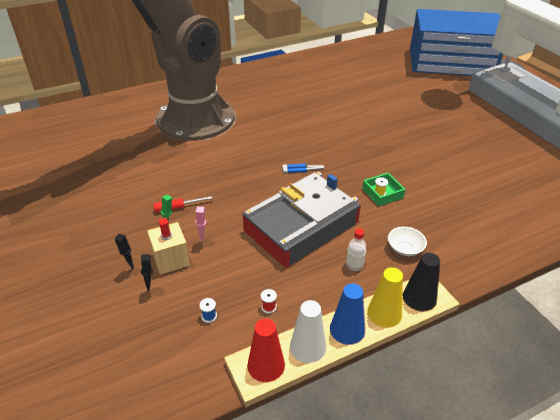

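Top view: the bed's bracket hole is near (225,208), with the blue tab at (198,214). The pin candidates are red in the wooden stand (408,215), black (436,180) and (450,218), pink (365,227) and green (397,258). Only the red one in the stand fits. I'll confirm it in enlarged crops.

```bash
cat > h.py <<'E'
import numpy as np,cv2
from scipy.spatial.transform import Rotation as R
def ray(f,u,v,z,T=None):
    T=f["T"] if T is None else T; K=f["mtx"]
    d=T[:3,:3]@np.array([(u-K[0,2])/K[0,0],-(v-K[1,2])/K[1,1],-1]);o=T[:3,3]
    return o+d*(z-o[2])/d[2]
def cloud(f,T=None):
    T=f["T"] if T is None else T; K=f["mtx"];D=f["depth"]
    v,u=np.mgrid[:D.shape[0],:D.shape[1]]
    P=np.stack([(u-K[0,2])/K[0,0]*D,-(v-K[1,2])/K[1,1]*D,-D],-1)
    return P@T[:3,:3].T+T[:3,3]
def wristT(s,f):
    T=np.eye(4);T[:3,:3]=R.from_rotvec(s["tcp_rot"]).as_matrix();T[:3,3]=s["tool_pos"];return T@f["hand_eye"]
def blob(m,amin=15):
    n,l,st,c=cv2.connectedComponentsWithStats(m.astype(np.uint8));return [(c[i].round(1).tolist(),int(st[i,4])) for i in range(1,n) if st[i,4]>=amin]
E
python3 - <<'E'
from h import *
f=dict(np.load("top0.npz"));c=f["color"];P=cloud(f)
a=cv2.resize(c[140:265,170:325],None,fx=5,fy=5,interpolation=cv2.INTER_CUBIC)[:600,:780]
cv2.imwrite("pics/cropbed.png",a)
cv2.imwrite("pics/croppin.png",cv2.resize(c[160:275,340:480],None,fx=5,fy=5,interpolation=cv2.INTER_CUBIC))
for u,v in[(225,208),(215,195),(280,195),(198,214),(197,214),(249,220),(185,188),(205,248),(300,155),(308,220),(408,215),(411,214),(390,205),(415,228),(500,260)]:
    print((u,v),P[v,u].round(0))
hsv=cv2.cvtColor(c,cv2.COLOR_BGR2HSV)
red=((hsv[...,0]<8)|(hsv[...,0]>172))&(hsv[...,1]>150)&(hsv[...,2]>80)
print("red",blob(red)); print("blue",blob((abs(hsv[...,0].astype(int)-112)<12)&(hsv[...,1]>130)&(hsv[...,2]>60)))
w=(abs(hsv[...,0].astype(int)-22)<7)&(hsv[...,2]>170)&(hsv[...,1]<170);print("wood",blob(w,200))
E
```

```text
(225, 208) [581. 112.  59.]
(215, 195) [607. 130.  75.]
(280, 195) [605.  -3.  57.]
(198, 214) [568. 160. 107.]
(197, 214) [568. 163. 105.]
(249, 220) [554.  62.  73.]
(185, 188) [623. 191.  72.]
(205, 248) [500. 152.  75.]
(300, 155) [697. -51.   0.]
(308, 220) [538.  19. 998.]
(408, 215) [ 555. -251.  121.]
(411, 214) [ 556. -256.  122.]
(390, 205) [ 577. -228.   76.]
(415, 228) [ 528. -278.   76.]
(500, 260) [ 451. -492.   -4.]
red [([359.5, 48.5], 1095), ([218.4, 117.0], 91), ([408.3, 214.6], 98), ([376.9, 294.6], 435)]
blue [([274.5, 49.6], 949), ([197.2, 215.2], 16), ([206.4, 297.1], 113), ([203.4, 305.0], 112)]
wood [([269.7, 27.7], 26531), ([158.0, 123.4], 1177), ([228.0, 215.4], 2279), ([403.7, 215.4], 1093)]
```

View pics/cropbed.png

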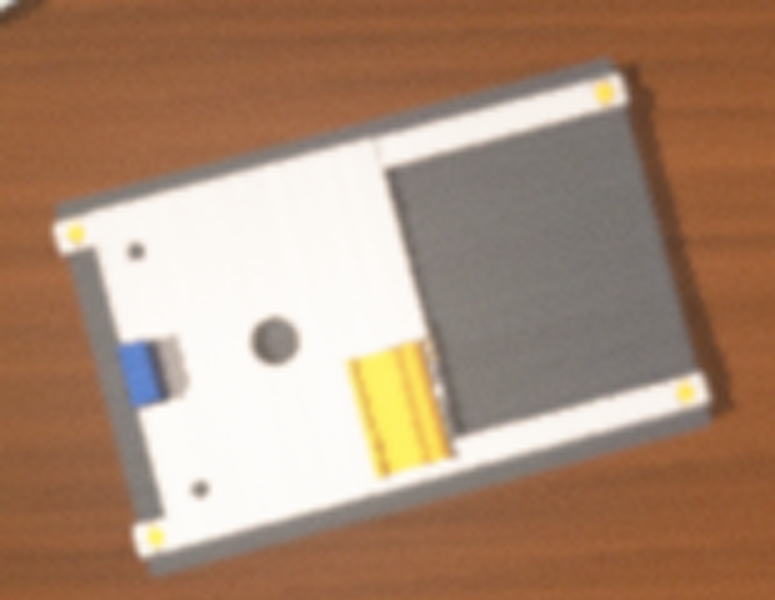

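View pics/croppin.png

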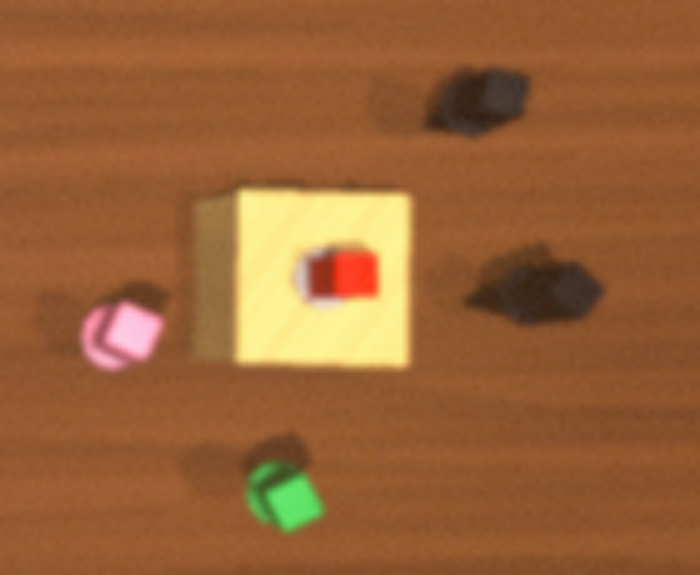

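The red pin in the stand at (408,215) is confirmed: square red grip on the wooden block. The others are pink, green and black, and none is in a stand. The bed's screws, tab and hole are clear in its crop.

```bash
cat >> h.py <<'E'
def down(th):  # tool pointing down, tool y along world angle th
    y=np.array([np.cos(th),np.sin(th),0]);z=np.array([0,0,-1.]);return np.c_[np.cross(y,z),y,z]
def go(s,p,th):
    """row from the measured pose to p,th (half-turn chosen smaller)"""
    R0=R.from_rotvec(s["tcp_rot"]).as_matrix();best=None
    for t in(th,th+np.pi):
        r=R.from_matrix(R0.T@down(t)).as_rotvec()
        if best is None or np.linalg.norm(r)<np.linalg.norm(best):best=r
    return np.r_[R0.T@(np.array(p)-s["tool_pos"])/1000,best].round(4)
E
python3 - <<'E'
from h import *
from plant import bot
f=dict(np.load("top0.npz"))
q=lambda x,y,z:ray(f,170+(x+.5)/5-.5,140+(y+.5)/5-.5,z)
S=[q(*a,76) for a in((76,234),(604,93),(685,392),(156,537))]
S=np.array(S);print("screws",S.round(1),"ctr",S.mean(0).round(1))
yd=(S[0]-S[1]+S[3]-S[2]);xd=S[0]-S[3]+S[1]-S[2];print("yaw y",np.arctan2(yd[1],yd[0]),"yaw x",np.arctan2(xd[1],xd[0]))
h=q(275,341,76);print("hole",h,"bed y coord",(h-S.mean(0))[:2]@(yd/np.linalg.norm(yd))[:2])
print("tabtop",q(138,373,108))
p=lambda x,y,z:ray(f,340+(x+.5)/5-.5,160+(y+.5)/5-.5,z)
W=[p(*a,76) for a in((237,190),(411,193),(410,366),(236,364))];W=np.array(W);print("stand",W.round(1),W.mean(0).round(1))
print("piontop",p(355,274,123))
s=bot.read_state();c=S.mean(0);th=np.arctan2(yd[1],yd[0])
print(go(s,[c[0],c[1],330],th), s["joints"])
print("tool axes",R.from_rotvec(s["tcp_rot"]).as_matrix().round(3).tolist())
hh=bot.grab_frame("wrist");print(hh["hand_eye"].round(2).tolist(),hh["mtx"].tolist())
E
```

```text
screws [[625.9 190.8  76. ]
 [678.6 -25.8  76. ]
 [554.9 -55.5  76. ]
 [502.1 160.7  76. ]] ctr [590.4  67.6  76. ]
yaw y 1.810025360365476 yaw x 0.23672836790821866
hole [580.17308488 111.03331932  76.        ] bed y coord 44.64517026994949
tabtop [567.55778014 161.62158141 108.        ]
stand [[ 592.4 -222.4   76. ]
 [ 589.3 -294.5   76. ]
 [ 518.2 -291.1   76. ]
 [ 521.  -219.2   76. ]] [ 555.2 -256.8   76. ]
piontop [ 555.57851669 -255.14567819  123.        ]
[ 5.882e-01 -5.407e-01 -1.241e-01 -1.400e-03  1.000e-04  1.650e-02] [ 1.21238761  0.43513184  0.02497942  1.57401082 -0.01160436  1.13402264
 -0.07510793]
tool axes [[0.967, 0.253, -0.0], [0.253, -0.967, 0.001], [-0.0, -0.001, -1.0]]
[[0.0, 0.96, 0.29, 74.97], [1.0, -0.0, -0.0, 1.95], [-0.0, 0.29, -0.96, -168.73], [0.0, 0.0, 0.0, 1.0]] [[347.94679802697226, 0.0, 282.6014650421405], [0.0, 347.94679802697226, 210.33215695639123], [0.0, 0.0, 1.0]]
```

Run:
```python
from h import *
from plant import bot
s=bot.read_state();print(go(s,[575,115,210],1.809))
```

```text
[ 5.854e-01 -5.905e-01 -4.100e-03 -1.200e-03  1.000e-04  1.750e-02]
```

Units first: shifts go in shares of 0.8 m and turns go in shares of pi/2 rad. So -0.59 m / 0.8 = -0.7375, 0.585 m / 0.8 = 0.7313, 0.0175 rad / 1.5708 = 0.0111.

carry_out(
  commands=[
    [[0.7313,-0.7375,-0.005,-0.0006,0,0.0111],[0.7313,-0.7375,-0.005,-0.0006,0,0.0111],[0.7313,-0.7375,-0.005,-0.0006,0,0.0111],[0.7313,-0.7375,-0.005,-0.0006,0,0.0111],[0.7313,-0.7375,-0.005,-0.0006,0,0.0111],[0.7313,-0.7375,-0.005,-0.0006,0,0.0111],[0.7313,-0.7375,-0.005,-0.0006,0,0.0111],[0.7313,-0.7375,-0.005,-0.0006,0,0.0111],[0.7313,-0.7375,-0.005,-0.0006,0,0.0111],[0.7313,-0.7375,-0.005,-0.0006,0,0.0111],[0.7313,-0.7375,-0.005,-0.0006,0,0.0111],[0.7313,-0.7375,-0.005,-0.0006,0,0.0111],[0.7313,-0.7375,-0.005,-0.0006,0,0.0111],[0.7313,-0.7375,-0.005,-0.0006,0,0.0111],[0.7313,-0.7375,-0.005,-0.0006,0,0.0111],[0.7313,-0.7375,-0.005,-0.0006,0,0.0111],[0.7313,-0.7375,-0.005,-0.0006,0,0.0111],[0.7313,-0.7375,-0.005,-0.0006,0,0.0111],[0.7313,-0.7375,-0.005,-0.0006,0,0.0111],[0.7313,-0.7375,-0.005,-0.0006,0,0.0111]],
  ],
  hand=0.05,
)

```text
time_s: 2.15
tool_pos: [574.4, 112.6, 209.6]
tcp_rot: [3.118, 0.371, -0.001]
ft_force: [-0.1, -0.7, 0.1]
width: 0.582
gripper_force: 0.0
```

Run:
```python
from h import *
from plant import bot
s=bot.read_state();f=bot.grab_frame("wrist");np.savez("w1.npz",pos=s["tool_pos"],rot=s["tcp_rot"],**f)
print(s["time_s"],s["tool_pos"],s["tcp_rot"],s["width"],s["ft_force"])
cv2.imwrite("pics/w1.png",f["color"])
c=f["color"];hsv=cv2.cvtColor(c,cv2.COLOR_BGR2HSV)
T=wristT(s,f)
for u,a in blob((abs(hsv[...,0].astype(int)-112)<12)&(hsv[...,1]>130)&(hsv[...,2]>60)):print("blue",u,a,ray(f,*u,108,T).round(1))
for u,a in blob((abs(hsv[...,0].astype(int)-25)<8)&(hsv[...,1]>110)&(hsv[...,2]>150),8):print("yel",u,a,ray(f,*u,76,T).round(1))
```

```text
2.15 [574.43633928 112.57426084 209.59892803] [ 3.11761894e+00  3.70863564e-01 -1.18877226e-03] 0.5821195851231937 [-0.08788569 -0.738026    0.10564857]
blue [222.2, 192.1] 561 [570.3 158.9 108. ]
blue [223.8, 320.2] 51 [453.8 135.4 108. ]
yel [205.3, 112.1] 49 [625.6 189.   76. ]
yel [469.8, 111.9] 61 [677.9 -26.   76. ]
yel [330.5, 230.2] 1810 [549.   58.3  76. ]
yel [214.1, 251.3] 35 [502.8 159.2  76. ]
yel [448.6, 251.1] 42 [554.9 -55.9  76. ]
yel [558.4, 254.8] 9 [ 575.8 -158.6   76. ]
yel [552.3, 276.2] 66 [ 553.8 -163.4   76. ]
yel [550.9, 286.6] 35 [ 543.1 -167.2   76. ]
```

View pics/w1.png

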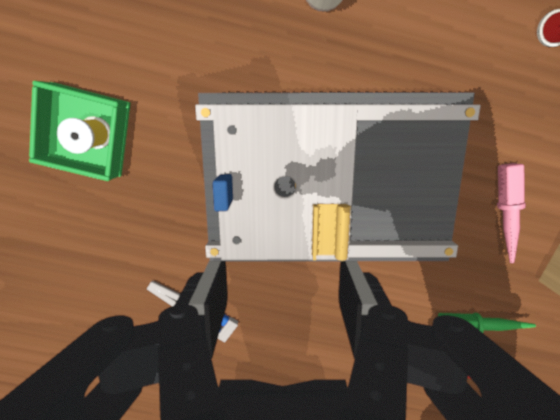

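The wrist view shows the tab at (222,192), the hole at (286,187) and the four rail screws. Their centre gives a bed centre of (590.3, 66.8), which agrees with the top camera. Next I'll approach the tab.

Run:
```python
from h import *
from plant import bot
f=dict(np.load("w1.npz"));s={"tool_pos":f["pos"],"tcp_rot":f["rot"]};T=wristT(s,f)
print("hole",ray(f,286,187.5,76,T),ray(f,285,187.5,76,T))
c=np.array([590.3,66.8]);yd=np.array([np.cos(1.809),np.sin(1.809)])
for p in(ray(f,285.5,187.5,76,T),ray(f,216,192,108,T),ray(f,231.5,180,108,T),ray(f,214,178,108,T)):print((p[:2]-c)@yd)
s=bot.read_state();t=c+96.8*yd;print(t,go(s,[*t,140],1.809),go(s,[*t,83],1.809))
```

```text
hole [578.65608242 108.05586808  76.        ] [578.44645025 108.92203648  76.        ]
43.284000044306545
99.18775575497297
86.37146654592645
100.12058881229447
[567.45932335 160.86669703] [ 0.0046 -0.0489  0.0697  0.0019  0.0006 -0.0019] [ 0.0046 -0.049   0.1267  0.0019  0.0006 -0.0019]
```

Converted, 0.1265 m / 0.8 = 0.1581, 0.0046 m / 0.8 = 0.0058, -0.002 rad / 1.5708 = -0.0013.

carry_out(
  commands=[
    [[0.0058,-0.0598,0.0375,0.0013,0,-0.0013],[0.0058,-0.0598,0.0875,0.0013,0,-0.0013],[0.0058,-0.0598,0.1125,0.0013,0,-0.0013],[0.0058,-0.0598,0.1375,0.0013,0,-0.0013],[0.0058,-0.0598,0.1581,0.0013,0,-0.0013],[0.0058,-0.0598,0.1581,0.0013,0,-0.0013],[0.0058,-0.0598,0.1581,0.0013,0,-0.0013]],
  ],
  hand=0.04,
)

```text
time_s: 2.9
tool_pos: [568.2, 160.5, 83.9]
tcp_rot: [-3.119, -0.374, 0.0]
ft_force: [-0.6, 0.4, 0.1]
width: 0.466
gripper_force: 0.0
```

carry_out(
  commands=[
    [[0,0,0,0,0,0],[0,0,0,0,0,0],[0,0,0,0,0,0],[0,0,0,0,0,0],[0,0,0,0,0,0],[0,0,0,0,0,0],[0,0,0,0,0,0]],
  ],
  hand=0.0,
  squeeze=30,
)

```text
time_s: 3.6
tool_pos: [568.0, 161.5, 83.3]
tcp_rot: [-3.118, -0.376, 0.0]
ft_force: [0.8, 0.0, -0.5]
width: -0.004
gripper_force: 0.0
```

Run:
```python
from h import *
from plant import bot
c=np.array([590.3,66.8]);yd=np.array([np.cos(1.809),np.sin(1.809)])
s=bot.read_state();d=np.array(s["tool_pos"])[:2]-c;print(s["tool_pos"],s["ft_force"],s["width"]*85.4,"along",d@yd,"across",d@[yd[1],-yd[0]])
t=c+52*yd;print(go(s,[*t,s["tool_pos"][2]],1.809))
f=bot.grab_frame("wrist");cv2.imwrite("pics/w2.png",f["color"]);np.savez("w2.npz",pos=s["tool_pos"],rot=s["tcp_rot"],**f)
```

```text
[568.03037543 161.51756567  83.31388129] [ 0.8092541   0.03562206 -0.52828424] -0.3187377725067692 along 97.29774635197742 across 0.708504788702168
[-0.0008  0.0453 -0.     -0.0009  0.0001  0.0021]
```

View pics/w2.png

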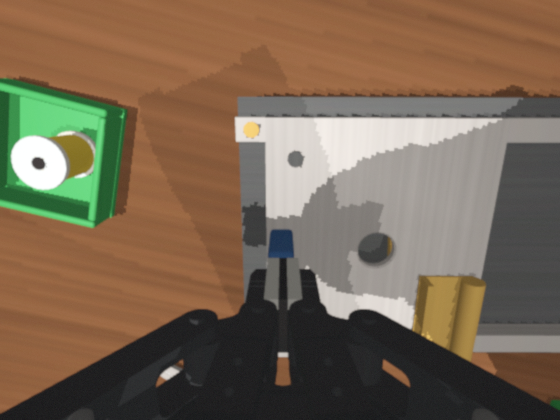

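Run:
```python
from h import *
f=dict(np.load("w2.npz"));s={"tool_pos":f["pos"],"tcp_rot":f["rot"]};T=wristT(s,f);P=cloud(f,T)
c=np.array([590.3,66.8]);yd=np.array([np.cos(1.809),np.sin(1.809)]);xd=np.array([yd[1],-yd[0]])
hsv=cv2.cvtColor(f["color"],cv2.COLOR_BGR2HSV)
def B(p):d=p[:2]-c;return np.r_[d@xd,d@yd,p[2]].round(1)
for u,v in[(281,233),(281,243),(281,252),(270,246),(292,246),(283,262),(275,262),(290,262),(270,280),(295,280),(283,280),(283,300),(283,330),(250,128),(350,160),(250,180),(375,250)]:print((u,v),hsv[v,u],f["depth"][v,u],B(P[v,u]))
K=f["mtx"]
for n,w in(("tcp",s["tool_pos"]),("grasp",s["tool_pos"]+[0,0,19]),("tabtop c",np.r_[c+96*yd,108]),("tabtop +x",np.r_[c+96*yd+13*xd,108]),("tabtop -x",np.r_[c+96*yd-13*xd,108])):
    q=T[:3,:3].T@(w-T[:3,3]);print(n,(K[0,2]+K[0,0]*q[0]/-q[2]).round(1),(K[1,2]-K[1,1]*q[1]/-q[2]).round(1))
```

```text
(281, 233) [107 152  77] 179.29872 [11.8 96.1 84.1]
(281, 243) [108 155  79] 0.0 [ 75.7  95.3 252. ]
(281, 252) [107 158  92] 156.89258 [ 11.6  96.  107.6]
(270, 246) [107 140  80] 163.42026 [ 11.6 101.2 100.8]
(292, 246) [107 111  83] 164.61311 [11.1 90.8 99.7]
(283, 262) [ 0  0 28] 148.31735 [ 11.   95.1 116.8]
(275, 262) [ 21  17 108] 146.96823 [ 11.6  98.4 118. ]
(290, 262) [ 17  17 108] 147.29305 [ 11.5  92.1 117.7]
(270, 280) [ 21  17 108] 132.1095 [ 11.5 100.  133.6]
(295, 280) [ 26  17 107] 132.75645 [ 11.2  90.5 133. ]
(283, 280) [143  36  28] 132.29372 [ 11.5  95.1 133.4]
(283, 300) [10 17 45] 119.99694 [ 10.8  95.1 146.5]
(283, 330) [174  30  42] 123.30916 [ -1.1  95.  146.7]
(250, 128) [ 21 128 247] 174.39943 [ 63.8 111.8  73.2]
(350, 160) [ 14  12 240] 175.21272 [48.5 61.4 77.1]
(250, 180) [  0   2 116] 195.30888 [ 34.4 113.6  60.4]
(375, 250) [30  4 64] 207.53209 [-7.8 40.1 60.6]
tcp 278.7 252.1
grasp 278.2 268.5
tabtop c 280.9 275.5
tabtop +x 280.9 249.4
tabtop -x 280.8 300.4
```

Run:
```python
from h import *
from plant import bot
f=dict(np.load("w2.npz"));g=bot.grab_frame("scene")
a=cv2.resize(f["color"][200:340,215:365],None,fx=4,fy=4)[:560]
b=cv2.resize(g["color"][80:220,240:390],None,fx=4,fy=4,interpolation=cv2.INTER_CUBIC)[:560]
m=np.hstack([a,b]);cv2.imwrite("pics/c2.png",cv2.resize(m,(800,int(m.shape[0]*800/m.shape[1]))))
print(bot.read_state()["width"],bot.read_state()["gripper_force"])
```

```text
-0.0030952895525988397 0.0
```

View pics/c2.png

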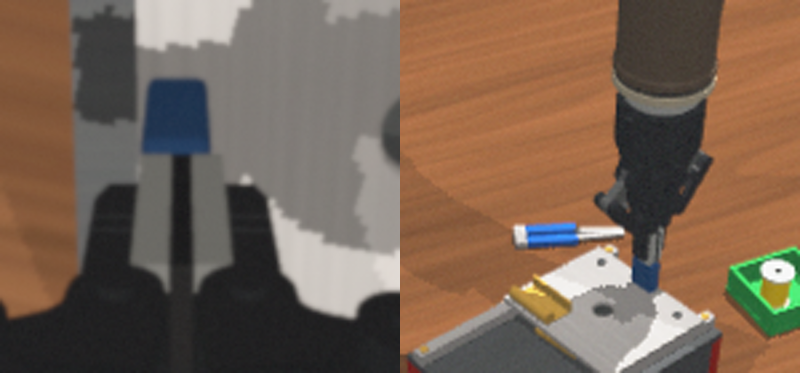

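Run:
```python
from h import *
from plant import bot
for n,px in(("w1.npz",[(215,262),(218,266),(215,275),(210,290),(350,266),(352,275),(358,290)]),("w2.npz",[(272,258),(272,260),(272,262),(292,260),(272,270),(283,258)])):
    f=dict(np.load(n));Q=cloud(f,f["hand_eye"])
    for u,v in px:print(n,(u,v),f["color"][v,u],Q[v,u].round(1))
```

```text
w1.npz (215, 262) [101 106 107] [ 10.7 -26.5 -34.5]
w1.npz (218, 266) [80 84 85] [ 10.3 -24.8 -37.4]
w1.npz (215, 275) [59 61 63] [ 11.5 -24.1 -47.5]
w1.npz (210, 290) [34 33 35] [ 11.1 -23.9 -58.1]
w1.npz (350, 266) [101 107 108] [ 11.1  29.7 -38.8]
w1.npz (352, 275) [ 96 102 103] [ 10.8  29.2 -46.1]
w1.npz (358, 290) [100 104 105] [ 11.1  29.1 -58. ]
w2.npz (272, 258) [97 96 95] [ 10.8  -2.5 -30.5]
w2.npz (272, 260) [102 106 107] [ 11.1  -2.5 -33.2]
w2.npz (272, 262) [101 106 107] [ 10.9  -2.4 -34.8]
w2.npz (292, 260) [101 106 108] [ 11.    6.1 -32.9]
w2.npz (272, 270) [100 105 106] [ 10.7  -2.2 -41.8]
w2.npz (283, 258) [52 40 32] [ 11.    2.2 -31. ]
```

The closed fingertips show at (283,258), resting just above the tab's top edge rather than around it. The depth puts the real tips about 28 mm behind the reported TCP, so I'll open, go about 21 mm lower and regrip.

Converted, 0.021 m / 0.8 = 0.0263, 0.018 m / 0.8 = 0.0225.

carry_out(
  commands=[
    [[0,0,0,0,0,0],[0,0,0,0,0,0],[0,0,0,0,0,0],[0,0,0,0,0,0],[0,0,0.0075,0,0,0],[0,0,0.015,0,0,0],[0,0,0.0225,0,0,0],[0,0,0.0263,0,0,0],[0,0,0.0263,0,0,0]],
  ],
  hand=0.04,
)

```text
time_s: 4.6
tool_pos: [567.6, 161.4, 61.6]
tcp_rot: [-3.118, -0.376, 0.002]
ft_force: [1.3, -0.4, 0.1]
width: 0.467
gripper_force: 0.0
```

carry_out(
  commands=[
    [[0,0,0,0,0,0],[0,0,0,0,0,0],[0,0,0,0,0,0],[0,0,0,0,0,0],[0,0,0,0,0,0],[0,0,0,0,0,0]],
  ],
  hand=0.0,
  squeeze=30,
)

```text
time_s: 5.2
tool_pos: [568.2, 161.7, 62.6]
tcp_rot: [-3.118, -0.376, -0.001]
ft_force: [-0.5, 0.9, 4.2]
width: 0.129
gripper_force: 33.7
```

Run:
```python
from h import *
from plant import bot
c=np.array([590.3,66.8]);yd=np.array([np.cos(1.809),np.sin(1.809)])
s=bot.read_state();d=np.array(s["tool_pos"])[:2]-c;print(s["tool_pos"],s["ft_force"],s["width"]*85.4,s["gripper_force"],"along",d@yd,"across",d@[yd[1],-yd[0]])
f=bot.grab_frame("wrist");np.savez("w3.npz",pos=s["tool_pos"],rot=s["tcp_rot"],**f)
Q=cloud(f,f["hand_eye"]);c=f["color"]
for v in range(236,300,4):print(v,[(Q[v,u].round(0).tolist(),c[v,u].tolist()) for u in(262,272,292)])
t=np.array([590.3,66.8])+52*yd;print(go(s,[*t,s["tool_pos"][2]],1.809))
```

```text
[568.21689288 161.70993927  62.632542  ] [-0.51351803  0.93449668  4.15915538] 11.02658510595562 33.703211545944214 along 97.44067780678645 across 0.9351475916792786
236 [([8.0, -9.0, 3.0], [59, 60, 59]), ([14.0, -3.0, -13.0], [117, 121, 126]), ([15.0, 7.0, -14.0], [122, 126, 130])]
240 [([5.0, -9.0, 3.0], [62, 63, 62]), ([13.0, -3.0, -14.0], [114, 120, 123]), ([13.0, 7.0, -14.0], [121, 125, 130])]
244 [([4.0, -9.0, 2.0], [62, 63, 64]), ([11.0, -3.0, -14.0], [112, 113, 116]), ([11.0, 7.0, -15.0], [111, 112, 114])]
248 [([1.0, -9.0, 3.0], [62, 62, 63]), ([11.0, -3.0, -19.0], [79, 55, 36]), ([11.0, 6.0, -21.0], [77, 50, 31])]
252 [([-1.0, -9.0, 3.0], [59, 60, 60]), ([11.0, -3.0, -25.0], [77, 52, 30]), ([11.0, 6.0, -25.0], [78, 51, 30])]
256 [([-4.0, -9.0, 3.0], [66, 68, 68]), ([75.0, 2.0, -169.0], [75, 49, 28]), ([11.0, 6.0, -29.0], [78, 52, 31])]
260 [([11.0, -7.0, -32.0], [101, 107, 108]), ([11.0, -2.0, -33.0], [78, 50, 28]), ([11.0, 6.0, -33.0], [79, 53, 32])]
264 [([11.0, -7.0, -36.0], [99, 106, 107]), ([11.0, -2.0, -37.0], [78, 52, 30]), ([11.0, 6.0, -36.0], [80, 53, 33])]
268 [([
[... 267 characters left out ...]
109]), ([10.0, -2.0, -45.0], [94, 62, 38]), ([10.0, 6.0, -45.0], [97, 64, 40])]
280 [([11.0, -6.0, -50.0], [99, 104, 106]), ([8.0, -2.0, -45.0], [98, 64, 38]), ([8.0, 6.0, -45.0], [100, 67, 42])]
284 [([11.0, -6.0, -54.0], [96, 101, 102]), ([7.0, -2.0, -46.0], [97, 62, 37]), ([7.0, 6.0, -47.0], [98, 64, 38])]
288 [([11.0, -5.0, -56.0], [94, 99, 100]), ([5.0, -2.0, -46.0], [96, 62, 37]), ([5.0, 6.0, -46.0], [98, 64, 39])]
292 [([11.0, -5.0, -59.0], [81, 84, 85]), ([3.0, -2.0, -46.0], [98, 63, 39]), ([3.0, 6.0, -46.0], [97, 63, 37])]
296 [([11.0, -5.0, -62.0], [64, 68, 68]), ([1.0, -2.0, -46.0], [96, 62, 37]), ([2.0, 6.0, -47.0], [96, 62, 37])]
[-0.001   0.0454 -0.0001 -0.0011 -0.0005  0.002 ]
```

Converted, 0.0442 m / 0.8 = 0.0553, 0.0435 m / 0.8 = 0.0544.

carry_out(
  commands=[
    [[0,0.0063,0,0,0,0],[0,0.015,0,0,0,0],[0,0.025,0,0,0,0],[0,0.035,0,0,0,0],[0,0.0438,0,0,0,0],[0,0.05,0,0,0,0],[0,0.0544,0,0,0,0],[0,0.0553,0,0,0,0],[0,0.0553,0,0,0,0],[0,0.0553,0,0,0,0]],
  ],
)

```text
time_s: 6.25
tool_pos: [578.9, 117.6, 62.6]
tcp_rot: [-3.119, -0.375, -0.0]
ft_force: [-1.5, 1.4, 6.5]
width: 0.131
gripper_force: 34.1
```

```bash
cat > look.py <<'E'
import sys
from h import *
from plant import bot
s=bot.read_state();f=bot.grab_frame("wrist");n=sys.argv[1];np.savez(n+".npz",pos=s["tool_pos"],rot=s["tcp_rot"],**f)
cv2.imwrite(f"pics/{n}.png",f["color"]);T=wristT(s,f)
c=np.array([590.3,66.8]);yd=np.array([np.cos(1.809),np.sin(1.809)]);xd=np.array([yd[1],-yd[0]])
B=lambda p:np.array([(p[:2]-c)@xd,(p[:2]-c)@yd]).round(1)
print(s["time_s"],s["tool_pos"],s["ft_force"],s["width"]*85.4,"tcp",B(np.array(s["tool_pos"])))
hsv=cv2.cvtColor(f["color"],cv2.COLOR_BGR2HSV)
for u,a in blob((abs(hsv[...,0].astype(int)-25)<8)&(hsv[...,1]>100)&(hsv[...,2]>110),8):print("yel",u,a,B(ray(f,*u,76,T)))
for u,a in blob(hsv[...,2]<85,40):print("dark",u,a,B(ray(f,*u,76,T)))
E
python3 look.py w4
```

```text
6.25 [578.88315422 117.59852355  62.62893995] [-1.54681797  1.37561864  6.51795759] 11.227427317435081 tcp [ 0.9 52.1]
yel [145.6, 132.8] 241 [ 63.4 110. ]
yel [388.7, 264.6] 851 [ 0.3 -2.1]
yel [475.6, 325.8] 3610 [-34.6 -50.5]
dark [529.5, 93.4] 130 [ 80.1 -54.4]
dark [545.6, 110.6] 489 [ 73.1 -62.7]
dark [17.6, 102.8] 86 [ 75.8 163.2]
dark [41.1, 118.9] 41 [ 69.1 154.6]
dark [538.0, 260.1] 7977 [  2.9 -74.8]
dark [281.0, 363.6] 45462 [-58.6  50.7]
dark [371.8, 263.1] 55 [1.1 6.3]
```

Converted, -0.11 m / 0.8 = -0.1375, -0.09 m / 0.8 = -0.1125.

carry_out(
  commands=[
    [[0,0,0,0,0,0],[0,0,0,0,0,0],[0,0,0,0,0,0],[0,0,0,0,0,0],[0,0,-0.025,0,0,0],[0,0.0125,-0.075,0,0,0],[-0.0063,0.05,-0.1125,0,0,0],[-0.0125,0.065,-0.1375,0,0,0],[-0.0125,0.065,-0.1375,0,0,0],[-0.0125,0.065,-0.1375,0,0,0],[-0.0125,0.065,-0.1375,0,0,0]],
  ],
  hand=0.05,
)

```text
time_s: 7.4
tool_pos: [580.5, 66.5, 171.2]
tcp_rot: [-3.117, -0.378, 0.003]
ft_force: [-0.4, 0.0, -1.0]
width: 0.586
gripper_force: 0.0
```

```bash
python3 look.py w5; python3 -c "
import cv2;c=cv2.imread('pics/w5.png');cv2.imwrite('pics/w5c.png',cv2.resize(c[60:330,110:470],None,fx=2.2,fy=2.2,interpolation=cv2.INTER_CUBIC))"
```

```text
7.4 [580.5005445   66.4709353  171.15468429] [-0.35731174  0.0116359  -1.0244866 ] 50.00883472271978 tcp [-9.6  2. ]
yel [131.7, 105.6] 79 [ 63.1 110. ]
yel [436.0, 107.1] 89 [  63.  -111.1]
yel [22.2, 128.3] 609 [ 46.6 193.1]
yel [287.3, 191.0] 357 [-0.2 -3.6]
yel [336.5, 238.8] 2254 [-40.1 -44. ]
yel [547.2, 284.4] 1283 [ -80.7 -224.8]
yel [150.7, 263.7] 53 [-63.1 109.8]
yel [415.6, 265.1] 58 [ -63.3 -111.1]
dark [29.0, 85.4] 116 [ 76.6 181.7]
dark [399.9, 177.9] 7575 [ 10.6 -90.3]
dark [480.6, 166.3] 42 [  19.9 -150.9]
dark [219.9, 190.4] 276 [ 0. 49.]
dark [276.4, 191.0] 62 [-0.3  4.9]
dark [478.6, 239.8] 265 [ -40.4 -159.7]
dark [283.0, 369.2] 42229 [-169.8   -1. ]
dark [120.7, 302.5] 61 [-100.2  139.7]
```

View pics/w5c.png

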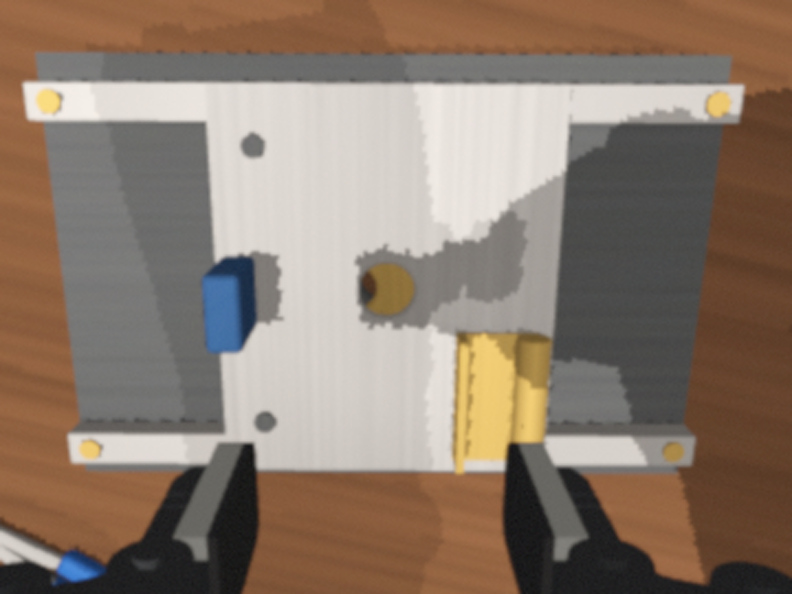

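Brass fills the bracket hole at crop (387,289), with a dark sliver on its left at (368,287). So the float plate's hole is offset toward bed +y. Next is a precise fit of the hole position.

Run:
```python
from h import *
f=dict(np.load("w5.npz"));s={"tool_pos":f["pos"],"tcp_rot":f["rot"]};T=wristT(s,f)
c=np.array([590.3,66.8]);yd=np.array([np.cos(1.809),np.sin(1.809)]);xd=np.array([yd[1],-yd[0]])
B=lambda p:np.array([(p[:2]-c)@xd,(p[:2]-c)@yd]).round(2)
# rectify to bed frame at z=76: 8px/mm, +-20mm ; image right=-along, up=+across
K=f["mtx"];a=np.arange(-15,15,.125);AA,BB=np.meshgrid(-a,-a) # AA along, BB across
W=c+AA[...,None]*yd+BB[...,None]*xd;W=np.dstack([W,np.full(AA.shape,76.)])
q=(W-T[:3,3])@T[:3,:3];u=(K[0,2]+K[0,0]*q[...,0]/-q[...,2]).astype(np.float32);v=(K[1,2]-K[1,1]*q[...,1]/-q[...,2]).astype(np.float32)
r=cv2.remap(f["color"],u,v,cv2.INTER_CUBIC);h=cv2.cvtColor(r,cv2.COLOR_BGR2HSV)
m=((h[...,1]>90)|(h[...,2]<80)).astype(np.uint8)
k=max(cv2.findContours(m,0,1)[0],key=cv2.contourArea);e=cv2.fitEllipse(cv2.convexHull(k));print("ellipse along,across",15-e[0][0]/8,15-e[0][1]/8,"axes mm",np.array(e[1])/8)
d=((h[...,2]<75)|((h[...,0]<14)&(h[...,2]<110))).astype(np.uint8);y,x=np.nonzero(d);print("dark along,across",15-x.mean()/8,15-y.mean()/8,len(x)/64, 15-x.min()/8,15-x.max()/8,15-y.min()/8,15-y.max()/8)
cv2.imwrite("pics/rect.png",cv2.resize(r,None,fx=2,fy=2))
```

```text
ellipse along,across -2.1647491455078125 -0.3397960662841797 axes mm [18.78221512 18.98977089]
dark along,across 5.056197877179681 0.21237680060652053 41.21875 7.5 2.25 6.375 -5.5
```

View pics/rect.png

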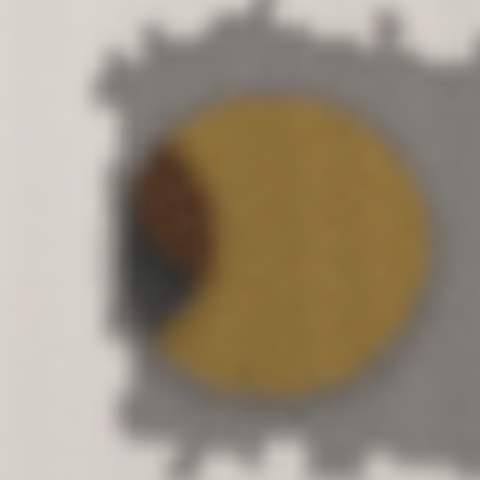

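The bracket hole is about 1.7 mm past the bed centre, so I'll regrip the tab and correct it. The float hole centre is about (along +10.6, across −1.4) from the bed axis.

Converted, 0.11 m / 0.8 = 0.1375, -0.052 m / 0.8 = -0.065.

carry_out(
  commands=[
    [[0.0125,-0.0375,0.025,0,0,0],[0.0125,-0.065,0.0625,0,0,0],[0.0125,-0.065,0.1,0,0,0],[0.0125,-0.065,0.125,0,0,0],[0.0125,-0.065,0.1375,0,0,0],[0.0125,-0.065,0.1375,0,0,0]],
  ],
  hand=0.04,
)

```text
time_s: 8.05
tool_pos: [577.2, 118.8, 60.5]
tcp_rot: [-3.118, -0.378, 0.006]
ft_force: [-0.4, -0.6, 0.7]
width: 0.468
gripper_force: 0.0
```

Converted, -0.0016 m / 0.8 = -0.002, -0.0008 m / 0.8 = -0.001.

carry_out(
  commands=[
    [[0,0,0,0,0,0],[0,0,0,0,0,0],[0,0,0,0,0,0],[0,0,0,0,0,0],[0,0,0,0,0,0],[0,-0.001,0,0,0,0],[0,-0.002,0,0,0,0],[0,-0.002,0,0,0,0],[0,-0.002,0,0,0,0],[0,-0.002,0,0,0,0]],
  ],
  hand=0.0,
)

```text
time_s: 9.05
tool_pos: [579.3, 119.5, 63.5]
tcp_rot: [-3.119, -0.375, -0.003]
ft_force: [-0.6, -3.1, 6.2]
width: 0.133
gripper_force: 34.1
```

Converted, -0.11 m / 0.8 = -0.1375, -0.09 m / 0.8 = -0.1125.

carry_out(
  commands=[
    [[0,0,0,0,0,0],[0,0,0,0,0,0],[0,0,0,0,0,0],[0,0,0,0,0,0],[0,0,-0.025,0,0,0],[0,0.0125,-0.075,0,0,0],[-0.0063,0.05,-0.1125,0,0,0],[-0.0125,0.0663,-0.1375,0,0,0],[-0.0125,0.0663,-0.1375,0,0,0],[-0.0125,0.0663,-0.1375,0,0,0],[-0.0125,0.0663,-0.1375,0,0,0]],
  ],
  hand=0.05,
)

```text
time_s: 10.15
tool_pos: [580.3, 67.2, 171.1]
tcp_rot: [-3.117, -0.378, 0.003]
ft_force: [0.3, -0.5, -0.1]
width: 0.586
gripper_force: 0.0
```

```bash
cat > hole.py <<'E'
import sys
from h import *
def hole(n):
    f=dict(np.load(n+".npz"));s={"tool_pos":f["pos"],"tcp_rot":f["rot"]};T=wristT(s,f)
    c=np.array([590.3,66.8]);yd=np.array([np.cos(1.809),np.sin(1.809)]);xd=np.array([yd[1],-yd[0]])
    K=f["mtx"];a=np.arange(-15,15,.125);AA,BB=np.meshgrid(-a,-a)
    W=c+AA[...,None]*yd+BB[...,None]*xd;W=np.dstack([W,np.full(AA.shape,76.)])
    q=(W-T[:3,3])@T[:3,:3];u=(K[0,2]+K[0,0]*q[...,0]/-q[...,2]).astype(np.float32);v=(K[1,2]-K[1,1]*q[...,1]/-q[...,2]).astype(np.float32)
    r=cv2.remap(f["color"],u,v,cv2.INTER_CUBIC);h=cv2.cvtColor(r,cv2.COLOR_BGR2HSV)
    m=((h[...,1]>90)|(h[...,2]<80)).astype(np.uint8)
    k=max(cv2.findContours(m,0,1)[0],key=cv2.contourArea);e=cv2.fitEllipse(cv2.convexHull(k));print("hole along,across",15-e[0][0]/8,15-e[0][1]/8,"axes",np.array(e[1])/8)
    b=((h[...,1]>90)&(h[...,0]>14)).astype(np.uint8)*255
    cv2.imwrite("pics/rect_%s.png"%n,cv2.resize(r,None,fx=2,fy=2))
    # left boundary of the brass, per across row
    for j in range(40,200,12):
        x=np.nonzero(b[j])[0]
        if len(x):print("across %.1f brass along max %.1f min %.1f"%(15-j/8,15-x[0]/8,15-x[-1]/8))
hole(sys.argv[1])
E
python3 look.py w6; python3 hole.py w6
python3 - <<'E'
from h import *
from plant import bot
s=bot.read_state();print(go(s,[545,-250,190],1.55), s["joints"])
E
```

```text
10.15 [580.29761799  67.16595037 171.1156632 ] [ 0.26327807 -0.52225901 -0.13681363] 50.07511149987709 tcp [-9.6  2.7]
yel [132.7, 105.6] 80 [ 63. 110.]
yel [437.0, 107.2] 87 [  62.9 -111. ]
yel [23.1, 128.3] 605 [ 46.5 193.1]
yel [286.9, 191.2] 320 [-0.4 -2.5]
yel [335.4, 238.8] 2266 [-40.1 -42.3]
yel [547.5, 284.6] 1267 [ -80.9 -224.3]
yel [151.5, 263.6] 52 [-63.1 109.8]
yel [416.6, 265.1] 57 [ -63.3 -111.2]
dark [29.7, 85.4] 115 [ 76.5 181.9]
dark [399.8, 177.9] 7795 [ 10.6 -89.5]
dark [218.6, 190.5] 273 [-0.1 50.7]
dark [276.3, 191.0] 92 [-0.3  5.7]
dark [479.2, 239.1] 260 [ -39.8 -159.3]
dark [282.9, 369.2] 42207 [-169.8   -0.2]
dark [122.9, 303.2] 48 [-100.9  138.6]
hole along,across -0.5529241561889648 -0.3863506317138672 axes [18.66583443 18.89244843]
across 8.5 brass along max 2.6 min -3.1
across 7.0 brass along max 5.1 min -6.1
across 5.5 brass along max 5.0 min -7.8
across 4.0 brass along max 3.6 min -8.8
across 2.5 brass along max 2.6 min -9.5
across 1.0 brass along max 2.1 min -9.9
across -0.5 brass along max 2.2 min -10.0
across -2.0 brass along max 2.6 min -9.9
across -3.5 brass along max 3.2 min -9.4
across -5.0 brass along max 4.5 min -8.8
across -6.5 brass along max 6.0 min -7.5
across -8.0 brass along max 5.0 min -5.9
across -9.5 brass along max 1.5 min -1.9
[-0.1102  0.2995 -0.0193 -0.0014  0.0021  0.2626] [ 0.09257664  0.43883156 -0.41731242  1.69208867  0.19726846  1.05448609
 -1.7167643 ]
```

The bracket hole is at −0.55 against a bed centre of −0.58, so it's aligned. On to the pin.

Converted, 0.3 m / 0.8 = 0.375, -0.11 m / 0.8 = -0.1375, 0.2626 rad / 1.5708 = 0.1672.

carry_out(
  commands=[
    [[-0.1375,0.375,-0.0238,-0.0006,0.0013,0.1672],[-0.1375,0.375,-0.0238,-0.0006,0.0013,0.1672],[-0.1375,0.375,-0.0238,-0.0006,0.0013,0.1672],[-0.1375,0.375,-0.0238,-0.0006,0.0013,0.1672],[-0.1375,0.375,-0.0238,-0.0006,0.0013,0.1672],[-0.1375,0.375,-0.0238,-0.0006,0.0013,0.1672],[-0.1375,0.375,-0.0238,-0.0006,0.0013,0.1672],[-0.1375,0.375,-0.0238,-0.0006,0.0013,0.1672],[-0.1375,0.375,-0.0238,-0.0006,0.0013,0.1672],[-0.1375,0.375,-0.0238,-0.0006,0.0013,0.1672],[-0.1375,0.375,-0.0238,-0.0006,0.0013,0.1672]],
  ],
)

```text
time_s: 11.3
tool_pos: [546.1, -249.3, 190.7]
tcp_rot: [-3.14, 0.031, -0.002]
ft_force: [-0.4, 0.6, 1.4]
width: 0.583
gripper_force: 0.0
```

Run:
```python
from h import *
from plant import bot
s=bot.read_state();f=bot.grab_frame("wrist");np.savez("w7.npz",pos=s["tool_pos"],rot=s["tcp_rot"],**f);T=wristT(s,f);print(s["time_s"],s["tool_pos"],s["tcp_rot"])
cv2.imwrite("pics/w7.png",f["color"]);P=cloud(f,T)
hsv=cv2.cvtColor(f["color"],cv2.COLOR_BGR2HSV)
red=((hsv[...,0]<8)|(hsv[...,0]>172))&(hsv[...,1]>140)&(hsv[...,2]>60);print(blob(red,60))
m=red&(f["depth"]>0)&(abs(P[...,2]-122)<4)&(abs(P[...,0]-555)<40)&(abs(P[...,1]+256)<40);Q=P[m]
print(len(Q),Q.mean(0),cv2.minAreaRect(Q[:,:2].astype(np.float32)))
st=(abs(P[...,2]-76)<4)&(f["depth"]>0)&(abs(P[...,0]-555)<50)&(abs(P[...,1]+256)<50);Q2=P[st];print("stand",cv2.minAreaRect(Q2[:,:2].astype(np.float32)),Q2[:,2].mean())
```

```text
11.3 [ 546.11113435 -249.30151711  190.69042637] [-3.14041753e+00  3.05051795e-02 -2.38426831e-03]
[([58.2, 104.0], 6109), ([292.4, 197.3], 741), ([252.6, 320.0], 1225)]
547 [ 555.28942697 -258.55451228  123.43718793] ((554.423583984375, -258.4408264160156), (16.319290161132812, 16.932575225830078), 89.42996978759766)
stand ((553.6240844726562, -258.40911865234375), (70.15742492675781, 70.59590911865234), 87.0850830078125) 76.70572168294626
```

View pics/w7.png

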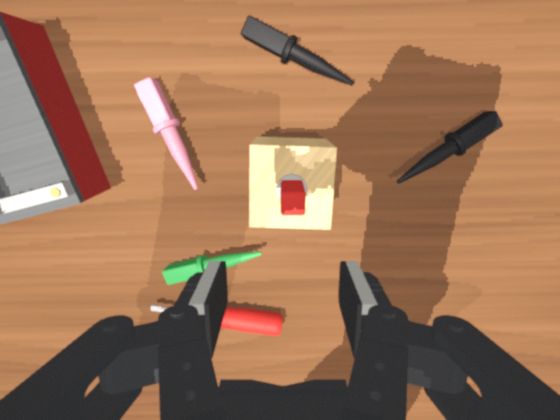

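The wrist view shows the red pin at (292,197) upright in its stand; the look-alikes stand well clear. I'll descend and grasp.

Run:
```python
from h import *
from plant import bot
s=bot.read_state();print(go(s,[554.8,-256.4,57],1.56))
```

```text
[ 0.0086  0.0067  0.1338 -0.0007 -0.0017 -0.0091]
```

Converted, 0.133 m / 0.8 = 0.1663, 0.0086 m / 0.8 = 0.0108, -0.009 rad / 1.5708 = -0.0057.

carry_out(
  commands=[
    [[0.0108,0.0085,0.0375,0,-0.0013,-0.0057],[0.0108,0.0085,0.075,0,-0.0013,-0.0057],[0.0108,0.0085,0.1063,0,-0.0013,-0.0057],[0.0108,0.0085,0.1313,0,-0.0013,-0.0057],[0.0108,0.0085,0.15,0,-0.0013,-0.0057],[0.0108,0.0085,0.1625,0,-0.0013,-0.0057],[0.0108,0.0085,0.1663,0,-0.0013,-0.0057],[0.0108,0.0085,0.1663,0,-0.0013,-0.0057]],
  ],
)

```text
time_s: 12.15
tool_pos: [554.6, -258.2, 58.2]
tcp_rot: [-3.141, 0.021, -0.0]
ft_force: [-0.1, 0.5, 0.5]
width: 0.585
gripper_force: 0.0
```

carry_out(
  commands=[
    [[0,0,0,0,0,0],[0,0,0,0,0,0],[0,0,0,0,0,0],[0,0,0,0,0,0],[0,0,0,0,0,0],[0,0,0,0,0,0]],
  ],
  hand=0.0,
  squeeze=60,
)

```text
time_s: 12.75
tool_pos: [555.0, -258.5, 59.0]
tcp_rot: [3.141, -0.021, 0.002]
ft_force: [-0.9, 1.4, 6.3]
width: 0.199
gripper_force: 58.6
```

Run:
```python
from plant import bot
s=bot.read_state();print(s["time_s"],s["tool_pos"],s["ft_force"],s["width"]*85.4,s["gripper_force"])
```

```text
12.75 [ 554.97576141 -258.50803306   58.96839168] [-0.89376323  1.44327707  6.2647511 ] 16.996895391987028 58.63421022891998
```

carry_out(
  commands=[
    [[0,0,-0.0125,0,0,0],[0,0,-0.0375,0,0,0],[0,0,-0.075,0,0,0],[0,0,-0.1125,0,0,0],[0,0,-0.15,0,0,0],[0,0,-0.1625,0,0,0],[0,0,-0.1625,0,0,0],[0,0,-0.1625,0,0,0],[0,0,-0.1625,0,0,0]],
  ],
)

```text
time_s: 13.65
tool_pos: [553.3, -258.1, 186.2]
tcp_rot: [-3.14, 0.021, 0.005]
ft_force: [0.2, -0.9, -2.2]
width: 0.208
gripper_force: 58.5
```

```bash
python3 look.py w8|head -1
python3 - <<'E'
from h import *
from plant import bot
s=bot.read_state();print(s["width"]*85.4,s["gripper_force"],s["tcp_rot"])
f=dict(np.load("w8.npz"));Q=cloud(f,f["hand_eye"]);D=f["depth"]
hsv=cv2.cvtColor(f["color"],cv2.COLOR_BGR2HSV)
m=(D>0)&(abs(Q[...,0])<25)&(abs(Q[...,1]-2)<20)&(Q[...,2]>-20)&(Q[...,2]<60)
print(m.sum())
for z in range(-20,52,6):
    k=m&(abs(Q[...,2]-z)<3)
    if k.sum()>3:
        q=Q[k];v,u=np.nonzero(k);print(z,k.sum(),"x",q[:,0].min().round(1),q[:,0].max().round(1),"y",q[:,1].min().round(1),q[:,1].max().round(1),"ymid of strip",((q[:,1].min()+q[:,1].max())/2).round(2),"px",u.mean().round(1),v.mean().round(1))
print(go(s,[590,68,190],1.809),s["ft_force"])
E
```

```text
13.65 [ 553.33034272 -258.13854647  186.20952838] [ 0.24451699 -0.90465148 -2.183728  ] 17.770354731938944 tcp [-112.6 -307. ]
17.361955614653752 58.521557450294495 [-3.14031522  0.02096171  0.00440567]
430
-20 53 x 6.0 11.8 y -8.6 12.6 ymid of strip 2.02 px 283.9 250.3
-8 7 x 5.6 6.7 y -0.8 4.8 ymid of strip 1.99 px 281.6 246.4
-2 93 x 2.5 6.5 y -4.0 8.6 ymid of strip 2.28 px 282.7 244.9
4 97 x 1.3 6.5 y -4.8 8.8 ymid of strip 2.0 px 282.3 241.6
10 55 x 2.1 5.9 y -4.3 8.3 ymid of strip 1.98 px 282.5 237.7
16 34 x 1.9 5.5 y -2.9 7.4 ymid of strip 2.24 px 282.7 235.1
22 32 x 1.3 4.6 y -2.4 6.4 ymid of strip 1.97 px 282.6 232.4
28 26 x 1.0 3.5 y -1.9 5.9 ymid of strip 1.99 px 282.4 230.2
34 17 x 0.8 2.6 y -0.8 4.8 ymid of strip 2.0 px 282.5 227.5
40 14 x 0.4 1.7 y -0.2 4.2 ymid of strip 1.99 px 282.5 225.4
[ 0.0322 -0.3266 -0.0034 -0.0015  0.0026 -0.2516] [ 0.11654637 -0.31359471 -1.61319527]
```

View pics/w8.png

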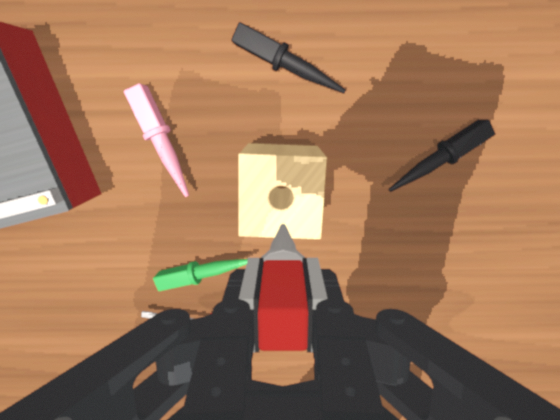

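The pin is held straight and upright, tip at about (283,228). Moving above the hole.

Run:
```python
from h import *
from plant import bot
s=bot.read_state();c=np.array([590.3,66.8]);yd=np.array([np.cos(1.809),np.sin(1.809)]);xd=np.array([yd[1],-yd[0]])
p=c+.2*xd+7.1*yd;print(go(s,[*p,186],1.809),go(s,[*p,135],1.809))
```

```text
[ 0.031  -0.3323  0.0006 -0.0015  0.0026 -0.2516] [ 0.0311 -0.3322  0.0516 -0.0015  0.0026 -0.2516]
```

Converted, -0.3322 m / 0.8 = -0.4153, 0.031 m / 0.8 = 0.0388, -0.2516 rad / 1.5708 = -0.1602.

carry_out(
  commands=[
    [[0.0038,-0.0375,0,0,0,-0.0159],[0.0088,-0.0875,0,0,0,-0.0382],[0.0138,-0.1375,0,0,0,-0.0605],[0.0188,-0.1875,0,-0.0006,0.0006,-0.0828],[0.0238,-0.2375,0,-0.0006,0.0006,-0.1019],[0.0288,-0.2875,0,-0.0006,0.0013,-0.121],[0.0338,-0.3375,0,-0.001,0.0017,-0.1401],[0.0375,-0.3813,0,-0.001,0.0017,-0.1528],[0.0388,-0.4063,0,-0.001,0.0017,-0.1602],[0.0388,-0.4153,0,-0.001,0.0017,-0.1602],[0.0388,-0.4153,0.025,-0.001,0.0017,-0.1602],[0.0388,-0.4153,0.05,-0.001,0.0017,-0.1602],[0.0388,-0.4153,0.0644,-0.001,0.0017,-0.1602],[0.0388,-0.4153,0.0644,-0.001,0.0017,-0.1602],[0.0388,-0.4153,0.0644,-0.001,0.0017,-0.1602],[0.0388,-0.4153,0.0644,-0.001,0.0017,-0.1602]],
  ],
)

```text
time_s: 15.3
tool_pos: [590.5, 73.3, 137.5]
tcp_rot: [3.118, 0.372, 0.006]
ft_force: [-0.7, 0.3, -1.0]
width: 0.205
gripper_force: 58.7
```

```bash
cat > tip.py <<'E'
import sys
from h import *
from plant import bot
n=sys.argv[1];s=bot.read_state();f=bot.grab_frame("wrist");np.savez(n+".npz",pos=s["tool_pos"],rot=s["tcp_rot"],**f);cv2.imwrite(f"pics/{n}.png",f["color"])
c=np.array([590.3,66.8]);yd=np.array([np.cos(1.809),np.sin(1.809)]);xd=np.array([yd[1],-yd[0]])
B=lambda p:np.array([(p[:2]-c)@xd,(p[:2]-c)@yd]).round(2)
T=wristT(s,f);P=cloud(f,T);Q=cloud(f,f["hand_eye"]);t=np.array(s["tool_pos"])
print(s["time_s"],t.round(2),"tcp across,along",B(t),s["tcp_rot"],s["ft_force"],s["width"]*85.4)
pin=(T@np.r_[0,0,0,1])
ax=T@np.linalg.inv(f["hand_eye"])@np.array([-0.8,2.0,46,1]);print("pin tip (cam)",B(ax[:3]),ax[2])
hsv=cv2.cvtColor(f["color"],cv2.COLOR_BGR2HSV)
S=[]
for u,a in blob((abs(hsv[...,0].astype(int)-25)<8)&(hsv[...,1]>100)&(hsv[...,2]>110),15):
    b=B(ray(f,*u,76,T))
    if abs(abs(b[0])-63)<6 and abs(abs(b[1])-110.7)<6:print("screw",b)
E
python3 tip.py w9
```

```text
15.3 [590.52  73.27 137.5 ] tcp across,along [1.74 6.23] [3.11818366 0.37241193 0.00628441] [-0.68819474  0.32638573 -1.01360679] 17.50902530348146
pin tip (cam) [1.11 4.15] 91.49793387815276
screw [ 63.22 109.7 ]
screw [  63.28 -110.84]
screw [-62.76 109.64]
screw [ -62.86 -110.85]
```

```bash
python3 -c "
import cv2;c=cv2.imread('pics/w9.png');cv2.imwrite('pics/w9c.png',cv2.resize(c[90:330,160:420],None,fx=2.5,fy=2.5,interpolation=cv2.INTER_CUBIC))"
```

```text
(no output)
```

View pics/w9c.png

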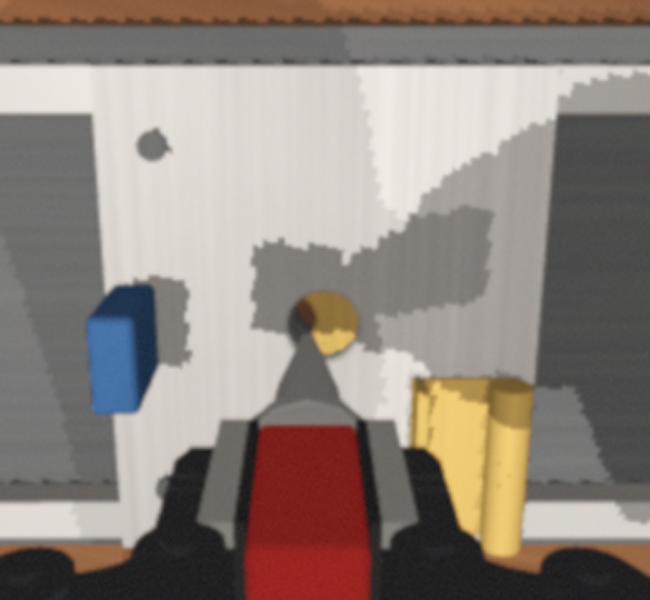

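The pin tip at crop (313,338) lies over the left part of the bracket hole. Relative to the screws it needs −1.4 mm across and +1.0 mm along. I'll correct that, then descend gently.

Converted, 0.018 m / 0.8 = 0.0225, 0.016 m / 0.8 = 0.02.

carry_out(
  commands=[
    [[-0.0018,-0.0013,0.005,0,0,0],[-0.0018,-0.0013,0.0113,0,0,0],[-0.0018,-0.0013,0.0163,0,0,0],[-0.0018,-0.0013,0.02,0,0,0],[-0.0018,-0.0013,0.0225,0,0,0],[-0.0018,-0.0013,0.0225,0,0,0],[-0.0018,-0.0013,0.0225,0,0,0],[-0.0018,-0.0013,0.0225,0,0,0]],
  ],
)

```text
time_s: 16.15
tool_pos: [588.4, 74.1, 118.7]
tcp_rot: [3.118, 0.373, 0.004]
ft_force: [0.4, -0.5, -1.6]
width: 0.204
gripper_force: 58.7
```

```bash
python3 tip.py w10
```

```text
16.15 [588.41  74.09 118.7 ] tcp across,along [-0.11  7.53] [3.11811089 0.37314738 0.00435975] [ 0.37717075 -0.54817767 -1.63131405] 17.440435304243408
pin tip (cam) [-0.79  5.45] 72.69939116875031
screw [ 63.17 109.74]
screw [  63.23 -110.66]
screw [-62.74 109.59]
screw [ -62.74 -110.62]
```

Converted, 0.005 m / 0.8 = 0.0063, 0.004 m / 0.8 = 0.005.

carry_out(
  commands=[
    [[0.0003,0,0.0013,0,0,0],[0.0004,0,0.0025,0,0,0],[0.0004,0,0.0038,0,0,0],[0.0004,0,0.005,0,0,0],[0.0004,0,0.0063,0,0,0]],
  ],
)

```text
time_s: 16.7
tool_pos: [588.6, 74.1, 113.4]
tcp_rot: [3.118, 0.373, 0.004]
ft_force: [-0.2, -0.3, -2.7]
width: 0.2
gripper_force: 58.7
```

Converted, 0.002 m / 0.8 = 0.0025, 0.001 m / 0.8 = 0.0013.

carry_out(
  commands=[
    [[0,0,0.0013,0,0,0],[0,0,0.0025,0,0,0],[0,0,0.0025,0,0,0]],
  ],
)

```text
time_s: 17.0
tool_pos: [588.5, 74.1, 111.4]
tcp_rot: [3.118, 0.373, 0.003]
ft_force: [-0.0, 0.3, -2.0]
width: 0.204
gripper_force: 58.7
```

Converted, 0.004 m / 0.8 = 0.005, 0.003 m / 0.8 = 0.0038.

carry_out(
  commands=[
    [[0,0,0.0013,0,0,0],[0,0,0.0025,0,0,0],[0,0,0.0038,0,0,0],[0,0,0.005,0,0,0],[0,0,0.005,0,0,0]],
  ],
)

```text
time_s: 17.5
tool_pos: [588.5, 74.0, 107.4]
tcp_rot: [3.118, 0.373, 0.003]
ft_force: [-0.5, 0.4, -2.1]
width: 0.203
gripper_force: 58.7
```

Converted, 0.002 m / 0.8 = 0.0025, 0.0015 m / 0.8 = 0.0019.

carry_out(
  commands=[
    [[0,0.0006,0,0,0,0],[0,0.0013,0,0,0,0],[0,0.0019,0,0,0,0],[0,0.0025,0,0,0,0],[0,0.0025,0,0,0,0]],
  ],
)

```text
time_s: 18.0
tool_pos: [589.0, 72.5, 107.6]
tcp_rot: [3.118, 0.374, 0.004]
ft_force: [0.3, 1.1, -2.4]
width: 0.205
gripper_force: 58.6
```

Converted, 0.0039 m / 0.8 = 0.0049, 0.0032 m / 0.8 = 0.004.

carry_out(
  commands=[
    [[0.0003,0.001,0,0,0,0],[0.0004,0.002,0,0,0,0],[0.0006,0.003,0,0,0,0],[0.0008,0.004,0,0,0,0],[0.0009,0.0049,0,0,0,0],[0.0009,0.0049,0,0,0,0],[0.0009,0.0049,0,0,0,0]],
  ],
)

```text
time_s: 18.7
tool_pos: [590.6, 68.4, 107.5]
tcp_rot: [3.118, 0.373, 0.003]
ft_force: [-2.1, 2.6, -1.8]
width: 0.204
gripper_force: 58.7
```

```bash
python3 tip.py w11
```

```text
18.7 [590.56  68.35 107.49] tcp across,along [0.62 1.45] [3.11793568 0.37290758 0.00349807] [-2.14933893  2.64767186 -1.79086703] 17.435617858699278
pin tip (cam) [-0.09 -0.63] 61.49290331953663
screw [ 63.23 109.34]
screw [  63.21 -110.62]
screw [-62.62 109.33]
screw [ -62.76 -110.73]
```

The brass plate is engaged, with about 3.4 N lateral force. Now pressing down in stages.

Converted, 0.006 m / 0.8 = 0.0075, 0.005 m / 0.8 = 0.0063.

carry_out(
  commands=[
    [[0.0004,0,0.0013,0,0,0],[0.0004,0,0.0025,0,0,0],[0.0004,0,0.0038,0,0,0],[0.0004,0,0.005,0,0,0],[0.0004,0,0.0063,0,0,0],[0.0004,0,0.0075,0,0,0]],
  ],
)

```text
time_s: 19.35
tool_pos: [591.2, 68.6, 101.6]
tcp_rot: [3.118, 0.373, 0.005]
ft_force: [-0.7, 3.5, 2.0]
width: 0.203
gripper_force: 58.9
```

Converted, 0.007 m / 0.8 = 0.0088, 0.005 m / 0.8 = 0.0063.

carry_out(
  commands=[
    [[0,0,0.0013,0,0,0],[0,0,0.0025,0,0,0],[0,0,0.0038,0,0,0],[0,0,0.005,0,0,0],[0,0,0.0063,0,0,0],[0,0,0.0075,0,0,0],[0,0,0.0088,0,0,0]],
  ],
)

```text
time_s: 20.05
tool_pos: [591.0, 68.5, 94.5]
tcp_rot: [3.118, 0.373, 0.004]
ft_force: [-2.0, 3.6, 2.0]
width: 0.204
gripper_force: 59.1
```

Converted, 0.008 m / 0.8 = 0.01, 0.004 m / 0.8 = 0.005.

carry_out(
  commands=[
    [[0,0,0.0013,0,0,0],[0,0,0.0025,0,0,0],[0,0,0.0038,0,0,0],[0,0,0.005,0,0,0],[0,0,0.0063,0,0,0],[0,0,0.0075,0,0,0],[0,0,0.0088,0,0,0],[0,0,0.01,0,0,0]],
  ],
)

```text
time_s: 20.85
tool_pos: [590.9, 68.5, 86.4]
tcp_rot: [3.118, 0.373, 0.004]
ft_force: [-1.9, 2.9, 1.9]
width: 0.203
gripper_force: 59.2
```

Converted, 0.007 m / 0.8 = 0.0088, 0.004 m / 0.8 = 0.005.

carry_out(
  commands=[
    [[0,0,0.0013,0,0,0],[0,0,0.0025,0,0,0],[0,0,0.0038,0,0,0],[0,0,0.005,0,0,0],[0,0,0.0063,0,0,0],[0,0,0.0075,0,0,0],[0,0,0.0088,0,0,0]],
  ],
)

```text
time_s: 21.55
tool_pos: [591.0, 68.5, 79.5]
tcp_rot: [3.118, 0.373, 0.004]
ft_force: [-2.6, 4.9, 1.9]
width: 0.198
gripper_force: 59.2
```

```bash
python3 tip.py w12
```

```text
21.55 [591.    68.49  79.46] tcp across,along [1.08 1.47] [3.11796647 0.373116   0.00380202] [-2.56391151  4.85568183  1.94459797] 16.907341618047084
pin tip (cam) [ 0.39 -0.6 ] 33.45670938867683
screw [ 63.29 109.11]
screw [  63.37 -110.38]
screw [ -61.46 -110.93]
screw [-61.73 109.54]
```

Converted, 0.006 m / 0.8 = 0.0075, 0.004 m / 0.8 = 0.005.

carry_out(
  commands=[
    [[0,0,0.0013,0,0,0],[0,0,0.0025,0,0,0],[0,0,0.0038,0,0,0],[0,0,0.005,0,0,0],[0,0,0.0063,0,0,0],[0,0,0.0075,0,0,0]],
  ],
)

```text
time_s: 22.2
tool_pos: [590.9, 68.5, 73.4]
tcp_rot: [3.118, 0.373, 0.004]
ft_force: [-1.9, 2.8, 0.6]
width: 0.199
gripper_force: 59.1
```

Converted, 0.004 m / 0.8 = 0.005, 0.003 m / 0.8 = 0.0038.

carry_out(
  commands=[
    [[0,0,0.0013,0,0,0],[0,0,0.0025,0,0,0],[0,0,0.0038,0,0,0],[0,0,0.005,0,0,0]],
  ],
)

```text
time_s: 22.6
tool_pos: [591.0, 68.5, 69.4]
tcp_rot: [3.118, 0.373, 0.004]
ft_force: [-1.9, 3.4, -0.2]
width: 0.201
gripper_force: 59.1
```

Converted, 0.004 m / 0.8 = 0.005, 0.003 m / 0.8 = 0.0038.

carry_out(
  commands=[
    [[0,0,0.0013,0,0,0],[0,0,0.0025,0,0,0],[0,0,0.0038,0,0,0],[0,0,0.005,0,0,0]],
  ],
)

```text
time_s: 23.0
tool_pos: [591.1, 68.4, 65.5]
tcp_rot: [3.118, 0.373, 0.004]
ft_force: [-2.0, 3.5, 0.0]
width: 0.2
gripper_force: 59.0
```

Converted, 0.004 m / 0.8 = 0.005, 0.003 m / 0.8 = 0.0038.

carry_out(
  commands=[
    [[0,0,0.0013,0,0,0],[0,0,0.0025,0,0,0],[0,0,0.0038,0,0,0],[0,0,0.005,0,0,0]],
  ],
)

```text
time_s: 23.4
tool_pos: [591.1, 68.4, 61.5]
tcp_rot: [3.118, 0.373, 0.004]
ft_force: [-1.8, 2.1, -0.8]
width: 0.203
gripper_force: 59.0
```

Converted, 0.002 m / 0.8 = 0.0025, 0.0015 m / 0.8 = 0.0019.

carry_out(
  commands=[
    [[0,0,0.0006,0,0,0],[0,0,0.0013,0,0,0],[0,0,0.0019,0,0,0],[0,0,0.0025,0,0,0]],
  ],
)

```text
time_s: 23.8
tool_pos: [591.2, 68.4, 59.5]
tcp_rot: [3.118, 0.373, 0.004]
ft_force: [-0.9, 1.6, -1.6]
width: 0.2
gripper_force: 58.9
```

Converted, 0.0009 m / 0.8 = 0.0011, 0.0006 m / 0.8 = 0.0008.

carry_out(
  commands=[
    [[0,0,0.0004,0,0,0],[0,0,0.0008,0,0,0],[0,0,0.0011,0,0,0]],
  ],
)

```text
time_s: 24.1
tool_pos: [591.2, 68.4, 58.9]
tcp_rot: [3.118, 0.373, 0.004]
ft_force: [-3.3, 1.1, 5.7]
width: 0.207
gripper_force: 59.6
```

Converted, 0.0003 m / 0.8 = 0.0004.

carry_out(
  commands=[
    [[0,0,0.0004,0,0,0],[0,0,0.0004,0,0,0]],
  ],
)

```text
time_s: 24.3
tool_pos: [591.2, 68.4, 58.9]
tcp_rot: [3.118, 0.373, 0.004]
ft_force: [-3.7, 0.1, 6.2]
width: 0.199
gripper_force: 60.0
```

Run:
```python
from h import *
from plant import bot
s=bot.read_state();print(s["time_s"],s["tool_pos"],s["ft_force"])
f=bot.grab_frame("wrist");P=cloud(f,wristT(s,f));D=f["depth"]
c=np.array([590.3,66.8]);yd=np.array([np.cos(1.809),np.sin(1.809)]);xd=np.array([yd[1],-yd[0]])
b=P[...,:2]-c;x=b@xd;y=b@yd
k=(D>0)&(abs(y)<5)
for lo in np.arange(5,34,2):
    q=k&(x>=lo)&(x<lo+2)
    if q.sum():print(lo,q.sum(),np.percentile(P[...,2][q],[5,50,95]).round(1))
```

```text
24.3 [591.19566481  68.38776169  58.93979619] [-3.74353188  0.10209721  6.20500422]
5 157 [122.7 123.6 124.5]
7 1392 [ 83.8 108.1 123.2]
9 406 [ 81.2 159.6 167.2]
11 1486 [ 78.4 165.8 169.7]
13 90 [ 76.   76.8 168.1]
15 84 [75.6 76.8 77.7]
17 90 [75.6 76.5 77.5]
19 82 [76.1 76.8 78. ]
21 87 [75.7 76.6 77.5]
23 89 [75.7 76.8 77.8]
25 92 [75.8 76.7 77.7]
27 85 [75.7 76.7 77.7]
29 95 [76.  77.  77.8]
31 95 [76.  76.8 77.7]
33 95 [75.5 76.8 77.8]
```

The grip top reads 123.6 against a plate reading of 76.8, so it stands 46.8 mm above the plate (expected 47) and the shoulder is flush. Releasing.

Converted, -0.14 m / 0.8 = -0.175, -0.12 m / 0.8 = -0.15.

carry_out(
  commands=[
    [[0,0,0,0,0,0],[0,0,0,0,0,0],[0,0,0,0,0,0],[0,0,0,0,0,0],[0,0,0,0,0,0],[0,0,-0.0125,0,0,0],[0,0,-0.0375,0,0,0],[0,0,-0.075,0,0,0],[0,0,-0.1125,0,0,0],[0,0,-0.15,0,0,0],[0,0,-0.175,0,0,0],[0,0,-0.175,0,0,0],[0,0,-0.175,0,0,0]],
  ],
  hand=0.05,
)

```text
time_s: 25.65
tool_pos: [590.8, 68.7, 198.9]
tcp_rot: [3.118, 0.373, 0.006]
ft_force: [1.0, 0.6, 0.4]
width: 0.585
gripper_force: 0.0
```

```bash
python3 tip.py w14
python3 - <<'E'
from h import *
f=dict(np.load("w14.npz"));s={"tool_pos":f["pos"],"tcp_rot":f["rot"]};P=cloud(f,wristT(s,f))
c=np.array([590.3,66.8]);yd=np.array([np.cos(1.809),np.sin(1.809)]);xd=np.array([yd[1],-yd[0]])
b=P[...,:2]-c;x=b@xd;y=b@yd;z=P[...,2];D=f["depth"]>0
m=D&(abs(x)<15)&(abs(y)<15)&(z>118)&(z<130);print("grip top",m.sum(),np.median(z[m]),(x[m].min()+x[m].max())/2,(y[m].min()+y[m].max())/2)
fl=D&(abs(x)<15)&(abs(y)<15)&(z>79.5)&(z<84.5);print("flange",fl.sum(),np.median(z[fl]))
pl=D&(abs(x-30)<8)&(abs(y)<20);print("plate",np.median(z[pl]))
t=D&(abs(x)<16)&(abs(y-51)<15)&(z>104)&(z<112);print("tab y",y[t].min(),y[t].max())
E
```

```text
25.65 [590.81  68.67 198.91] tcp across,along [0.93 1.7 ] [3.11793716 0.37311388 0.0055312 ] [1.0431268  0.55120416 0.38560933] 49.91839404546514
pin tip (cam) [ 0.29 -0.39] 152.90989556337027
screw [ 63.15 109.96]
screw [  63.3  -111.33]
screw [-63.29 110.08]
screw [ -63.05 -111.27]
grip top 592 123.42920322611012 -0.2470267226574938 -0.45756774107475007
flange 188 81.65064579003885
plate 76.76694242676461
tab y 45.4456287530705 57.749124797383686
```

```bash
python3 -c "
from plant import bot
print(bot.job_done())"
```

```text
the job is handed in; nothing more can be done
None
```

I handed in the job at 25.65 s with the bracket aligned, the red pin pressed flush on it (flange top 4.9 mm above the plate; 5 expected) and the gripper clear; force readings between moves peaked near 7 N, and I viewed 12 pictures against the limit of 10.

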